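# Collect the ground glass blocks and hold up the loaded tote

### The arm

A 7-joint arm with a two-finger parallel gripper is mounted at the origin on the work surface. World frame = base frame: x ahead of the robot, y to its left, z up, the work surface at z = 0. Lengths are in mm, angles in rad, forces in N, time in s.
With the tool pointing down it reaches from about 425 to 875 mm from the base axis. Payload 8.4 kg.
Tool frame: the origin (TCP) lies midway between the tips of the shut fingers; the grasp point (between the pads) lies 19 mm behind it (robot.grip_depth is the distance from the TCP to the grasp point, in mm); z points along the fingers, y is the line along which they close (so a half turn about z gives the same grasp; the last joint's range is limited). The gripper opens to 87 mm and grips with 3 to 60 N. Pads are 19 mm wide; open, the fingers measure 117 mm over their backs; the gripper's body (75 mm by 190 mm) begins 51 mm behind the grasp point.
Start: joints at [-1.285, 0.333, 0.04, 1.465, -0.013, 1.343, -0.059], TCP at [243.992, 602.438, 222.546] pointing down, gripper open.
Joint ranges: [-2.58, 2.58], [-0.38, 2.09], [-1.3, 1.39], [0.25, 2.4], [-1.5, 4.64], [0.08, 2.09], [-2.65, 2.65]. Speed limits (rad/s): [2.22, 2.22, 2.79, 2.79, 3.14, 3.14, 3.14].

### API

Orientations are given as a 3x3 rotation matrix whose columns are the frame's x, y, z axes.
In Python, from cell import robot gives the robot as it stands.
- The arm moves only by the shell command python3 -m inch 'ROWS' [FORCE]. ROWS is JSON, one flat list of numbers, 7 for each row, row after row: the shift along the tool's x, y, z normalised to -1 to 1, where 1 is 0.5 m, then the turn, a rotation vector about the tool's x, y, z normalised to -1 to 1, where 1 is 90 degrees, then the closure in counts, from 0 (fully open) to 255 (shut). In form: [tx, ty, tz, ax, ay, az, gripper, tx, ty, tz, ax, ay, az, gripper, ...]. A call has 1 to 8 rows; each row is the pose to reach, as a shift and turn from the pose commanded when the call began, along the tool's axes at that moment; what a row does not reach only later rows make up. A row lasts 1/8 s, in which the tool goes at most 62.5 mm and 10.7 degrees, less where a joint would pass 70% of its speed; a pose out of reach is approached as far as the arm can. A call with a number of a shift or a turn outside -1 to 1 is refused whole. A call with a gripper value outside its range is refused whole. The fingers move at their own pace and stop on an object; FORCE is the grip in N (left out, the last holds). Time passes only in rows, so rows that repeat a pose let the fingers close. It gives the time, the measured TCP pose, the force, the opening and the grip force at its end, in the units of the state.
- robot.read_state(): the state, without advancing time (a new reading comes with each control period).
- robot.camera(name): name is "side" or "top"; returns a dict with "frame" (420x560x3 uint8, red, green, blue), "fx", "fy", "cx", "cy" (pixels), "D" ([k1, k2, p1, p2, k3] as OpenCV has them; the pictures are not rectified), "origin" and "attitude" of the camera in the world. Camera axes: x right, y up, looking along -z (the intrinsics and any distortion apply to the point x, -y, -z); pixel columns grow to the right and rows downward; lengths in mm; the calibration is good to about 2 mm. A picture is of the moment at which its call begins. There is no depth.
- robot.close_job(): hands the job in; it is judged then, once.
Trained networks look in the newest picture that a camera, given by its name, has taken for a name from the list of things; names that differ only in an ending like _2 or _b are one class to them, and where a whole thing is asked for, a point or a joint stands for the part that bears it (a point fixed in the world has none). Each returns a list of dicts, best first, with "confidence" (0 to 1); they miss things now and then, are a little off and sometimes report something else, mostly with a low value. They report only what shows in the picture. A call takes as long as a camera call. They do not tell look-alikes from the thing itself.
- robot.look_for(camera, label): "bbox" ([left, top, right, bottom] in pixels, round what is visible of it).
- robot.tip_of(camera, label): "pixel" ([column, row] in pixels: a listed point, or the origin of a listed thing).
The state is a dict: "t": time; "q": joint angles; "joint_vel": joint speeds; "tau": joint torques, N m; "tcp_pos": TCP position; "tool_rot": TCP orientation; "contact_force": force on the tool from outside, world axes, zero at the start; "moment": the same for the moment, N m; "width": opening from 0.0 (shut) to 1.0 (fully open); "grasp_force": force on a finger pad.
Only numpy, scipy, OpenCV 4.12 (cv2) and the standard library are available. Lean on these libraries where they do the work, as an engineer would, in place of code of your own. Each camera call takes 0.05 s, during which the arm holds its last target. There are 200 camera calls.

### The job

In the glass studio the grinder has finished the blue and the amber glass block: take these two out of its catch tray and set them down (do not drop them) on the floor of the wooden carry tote, one on each side of its handle, while the tote stands on the bench; the unfinished green block stays in the catch tray. Then grip the tote by its handle bar, lift it about 10 cm clear of the bench without tipping it, and finish while still holding it there, level and steady, with both blocks in it. Leave the hammer, flux bottle, solder reel, brush jar and iron weight where they are.

Things in the scene. Friction and masses are not known exactly. Their poses are not given: they have to be found in the camera images.
- blue_block: Finished cobalt-blue cast-glass block, 38 (own x) x 52 (own y) x 34 mm tall, about 165 g; loose in the catch tray, upright. Origin at the centre of its underside, z up.
- amber_block: Finished amber (orange) cast-glass block, same size, mass and origin as the blue one; loose in the catch tray.
- green_block: Unfinished dark-green glass block with rough chips up to 6 mm proud of its top, otherwise the same size and origin; lies in the catch tray beside the other two and must stay in it. The three stand in a row along the tray's y, about 75 mm apart, in any order.
- grinder: Green belt grinder with a steel catch tray fixed to it; does not move. Origin on the bench under the centre of the tray. The tray is 210 (own x) x 270 (own y) mm outside, walls 5 mm thick and 22 mm high, its floor (black mat) 8 mm above the bench. The machine (300 mm along x, 240 mm tall, with a belt drum on top to 275 mm) stands at the tray's +y end, from 145 to 345 mm from the origin.
- tote: Loose wooden carry tote, about 400 g empty, 200 (own x) x 230 (own y) mm; walls 6 mm thick, 45 mm high; floor 6 mm. Origin at the centre of its underside, z up. A 6 mm divider, 45 mm high, along own x at y = 0 makes two open compartments, each 188 x 106 mm inside, centred at own y = +/-57 mm. A block set down at own y = +/-68 mm leaves room for a gripper beside the handle.
- tote_handle (a point): Centre of the tote's handle bar, 120 mm straight above the tote's origin, same axes. The wooden bar runs along own x above the divider, 200 mm long, 22 mm wide (own y), 24 mm tall, between two upright end boards 34 mm wide.
- hammer: Hammer lying on the bench to the right, beyond the tote; a bystander. Origin at the underside.
- flux_bottle: Amber flux bottle, 52 mm across and 110 mm tall, at the back; a bystander. Origin at the centre of its underside.
- solder_reel: Metal reel of solder, 60 mm across, 40 mm tall, to the right; a bystander. Origin at the centre of its underside.
- brush_jar: White jar with brushes, 72 mm across, jar 70 mm and brushes about 130 mm tall, at the back right; a bystander. Origin at the centre of its underside.
- iron_weight: Dark iron weight, 52 mm across, 42 mm tall, at the back, beyond the catch tray; a bystander. Origin at the centre of its underside.
Mind the look-alikes: they are no part of the job. Several things have the shape of the amber_block; the one meant has the colours described above. Of the things that look like the blue_block, the smaller one is meant.

How it is judged:
By the outcome, as a careful person would: the job done as asked, in the order asked, and still so for the second after the job is handed in, while the arm keeps its last pose, push and grip.
It also fails if it takes over 69 s, if anything falls off the work surface, if the arm or the gripper's body presses on something with over 40 N, if the wrist force passes 120 N, or if a joint passes its speed limit or range.

## Working session

There is one attempt and no reset: what is moved stays moved. The work goes in short steps, Python scripts to look and compute and a shell command to move; the robot and the scene stay as the last step left them, time stands still between calls to the robot, and variables do not carry over. Pictures are saved under pics/ and viewed, at most 10 in all, crops included, and the job is handed in when it is done.

```bash
ls; mkdir -p pics
python3 - <<'E'
from cell import robot
import cv2
for n in("top","side"):
    c=robot.camera(n); cv2.imwrite(f"pics/{n}0.png",c["frame"][:,:,::-1])
    print(n,{k:(v.tolist() if hasattr(v,'tolist') else v) for k,v in c.items() if k!="frame"})
    for l in "blue_block amber_block green_block grinder tote tote_handle".split():
        print(l,[( [round(x) for x in d["pixel"]],round(d["confidence"],2)) for d in robot.tip_of(n,l)])
s=robot.read_state();print(s["tool_rot"],s["tcp_pos"],s["t"])
E
```

```text
pics
top {'fx': 432.247136210465, 'fy': 432.247136210465, 'cx': 278.65049290345286, 'cy': 206.21174895533457, 'D': [-0.04779919940245018, 0.0, 0.0, 0.0, 0.0], 'origin': [397.2384414443396, -127.48969556197117, 1130.1677163664556], 'attitude': [[0.024787499974159563, 0.9833987770683986, -0.17975657180033505], [-0.9996011537489887, 0.0268152049596531, 0.00885879261875989], [0.013531935143261635, 0.17946528924376923, 0.9836712340451603]]}
blue_block [([128, 211], 0.88), ([136, 286], 0.63)]
amber_block [([189, 211], 0.68), ([198, 296], 0.55)]
green_block [([191, 210], 0.71), ([162, 217], 0.56)]
grinder [([152, 213], 0.71)]
tote [([309, 232], 0.72)]
tote_handle [([306, 226], 0.78)]
side {'fx': 489.7044076868137, 'fy': 489.7044076868137, 'cx': 288.19676191129105, 'cy': 215.22980541150423, 'D': [0.042057948257828354, 0.0, 0.0, 0.0, 0.0], 'origin': [513.3410118337775, 794.6650837880459, 904.0748316314225], 'attitude': [[-0.9982044803587072, 0.022927273854750452, -0.055336746429409306], [-0.056637104967859724, -0.6619601763233992, 0.7473961220816935], [-0.019494966854629543, 0.7491882707807722, 0.6620701482409953]]}
blue_block [([372, 361], 0.6), ([277, 366], 0.56)]
amber_block [([282, 306], 0.94), ([373, 300], 0.66)]
green_block [([281, 305], 0.67)]
grinder [([281, 348], 0.97)]
tote [([307, 221], 0.7), ([311, 146], 0.45)]
tote_handle [([305, 185], 0.93)]
[[-9.26858294e-01  3.75411379e-01  1.63765439e-05]
 [ 3.75411379e-01  9.26858293e-01  2.66172304e-05]
 [-5.18632436e-06  3.08183417e-05 -1.00000000e+00]] [244.02549948 602.45259108 222.5725293 ] 0.7
```

View pictures.

View pics/top0.png

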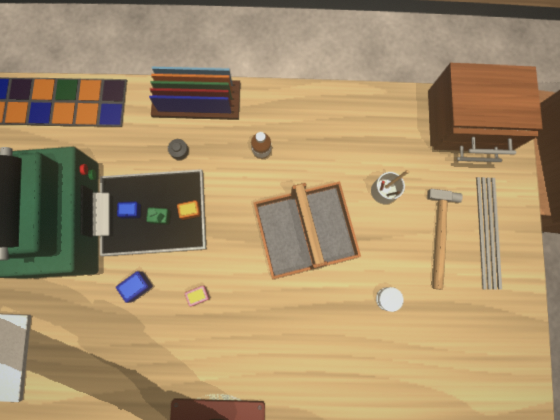

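View pics/side0.png

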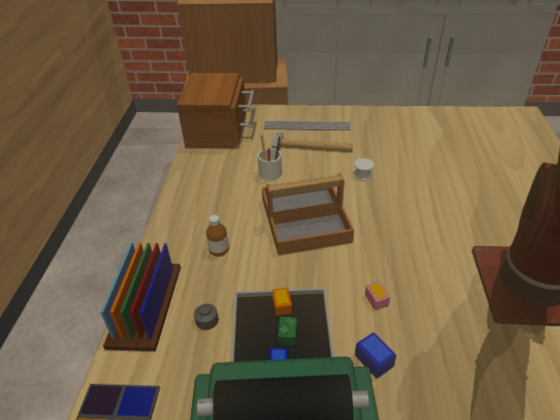

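```bash
cat > h.py <<'E'
import numpy as np, cv2
from cell import robot
def proj(c,P):
    R=np.array(c["attitude"]);p=(np.atleast_2d(P)-c["origin"])@R*[1,-1,-1]
    K=np.array([[c["fx"],0,c["cx"]],[0,c["fy"],c["cy"]],[0,0,1]])
    return cv2.projectPoints(p,np.zeros(3),np.zeros(3),K,np.array(c["D"]))[0][:,0]
def plane(c,px,z):
    K=np.array([[c["fx"],0,c["cx"]],[0,c["fy"],c["cy"]],[0,0,1]])
    u=cv2.undistortPoints(np.array(px,float).reshape(-1,1,2),K,np.array(c["D"]))[:,0]
    d=np.c_[u[:,0],-u[:,1],-np.ones(len(u))]@np.array(c["attitude"]).T
    o=np.array(c["origin"]);return o+d*((z-o[2])/d[:,2:])
def box(yaw,o,lo,hi):
    c,s=np.cos(yaw),np.sin(yaw);R=np.array([[c,-s,0],[s,c,0],[0,0,1]])
    return np.array([[x,y,z] for x in(lo[0],hi[0]) for y in(lo[1],hi[1]) for z in(lo[2],hi[2])])@R.T+o
E
python3 - <<'E'
from h import *
c=robot.camera("top");f=c["frame"];hsv=cv2.cvtColor(f,cv2.COLOR_RGB2HSV)
s=cv2.imread("pics/side0.png")
a=cv2.resize(f[185:310,95:225,::-1],(560,540),interpolation=cv2.INTER_CUBIC)
b=cv2.resize(s[275:385,255:405],(240,176),interpolation=cv2.INTER_CUBIC)
im=np.zeros((540,800,3),np.uint8);im[:,:560]=a;im[:176,560:]=b;cv2.imwrite("pics/crop.png",im)
for n,lo,hi,p in [("blue",(105,120,60),(130,255,255),(128,210)),("bigblue",(105,120,60),(130,255,255),(133,286)),("amber",(5,150,120),(32,255,255),(188,209)),("pink",(18,150,120),(32,255,255),(197,296)),("green",(40,80,20),(85,255,255),(157,215))]:
    m=cv2.inRange(hsv,lo,hi);_,l,st,ce=cv2.connectedComponentsWithStats(m)
    i=l[p[1],p[0]]
    if not i: print(n,"none");continue
    pts=np.argwhere(l==i)[:,::-1]
    w=plane(c,pts,42)[:,:2].astype(np.float32)
    print(n,len(pts),cv2.minAreaRect(w))
m=cv2.inRange(hsv,(8,110,60),(18,255,220))
print(robot.look_for("top","tote"))
# tote corners
print(plane(c,[[254,205],[341,183],[358,255],[275,277]],45).round(), plane(c,[[299,185],[318,266]],132).round())
print(plane(c,[[100,177],[204,171],[205,249],[100,254]],22).round())
E
```

```text
blue 298 ((578.300048828125, 251.25099182128906), (36.39301300048828, 51.81483840942383), 1.5890122652053833)
bigblue 498 ((383.7967529296875, 221.82177734375), (46.92023849487305, 65.49746704101562), 38.318939208984375)
amber 312 ((582.9918823242188, 94.69593048095703), (39.41120910644531, 52.97197723388672), 13.945812225341797)
pink none
green 335 ((564.5282592773438, 172.10235595703125), (55.810882568359375, 40.248069763183594), 87.12798309326172)
[{'bbox': [253.4, 181.8, 360.0, 279.7], 'confidence': 0.85}]
[[ 597.  -74.   45.]
 [ 661. -297.   45.]
 [ 476. -340.   45.]
 [ 417. -133.   45.]] [[ 632. -183.  132.]
 [ 443. -230.  132.]]
[[665. 337.  22.]
 [689.  62.  22.]
 [483.  48.  22.]
 [463. 317.  22.]]
```

View pics/crop.png

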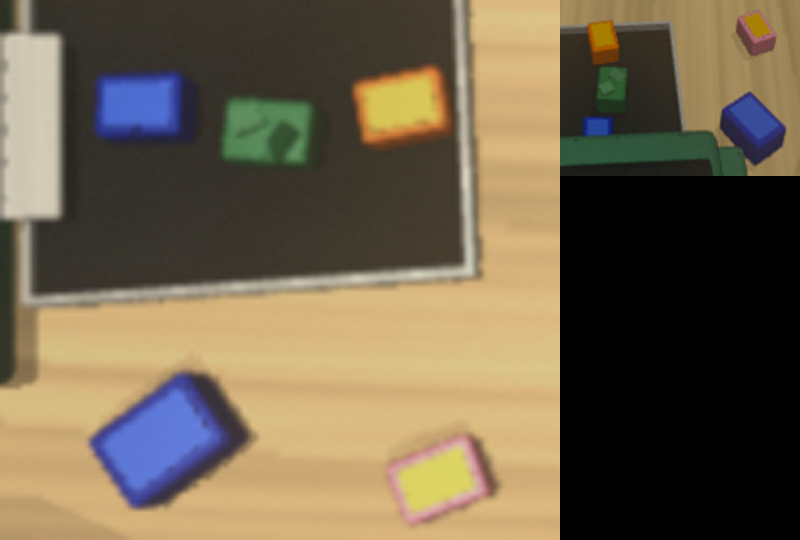

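The job's blocks are blue at top-view (128,210), the smaller of the two blues and in the tray (the larger at (133,286) on the bench is a look-alike), and amber at (188,209), orange all over (the pink-rimmed one at (197,296) is a look-alike). The crop confirms both. A white ledge near the blue block (right edge at px 109) needs a height estimate first.

Run:
```python
from h import *
from scipy.optimize import least_squares
c=robot.camera("top")
tot=np.array([[254,205],[341,183],[358,255],[275,277]],float); hd=np.array([[299,185],[318,266]],float)
# tote fit: outer rim corners at z45 (own order +x+y,+x-y,-x-y,-x+y); network handle
def f(p):
    x,y,t=p;R=np.array([[np.cos(t),-np.sin(t)],[np.sin(t),np.cos(t)]])
    C=np.array([[100,115],[100,-115],[-100,-115],[-100,115]])@R.T+[x,y]
    return (proj(c,np.c_[C,np.full(4,45)])-tot).ravel()
r=least_squares(f,[540,-210,.2]);print("tote",r.x,np.degrees(r.x[2]),r.fun.round(1))
x,y,t=r.x
print("handle",proj(c,[[x,y,132]]),"centre from hd",plane(c,[hd.mean(0)],132))
for z in (40,80,120,160,200,240,275): print(z,"guard edge right/left, mid",plane(c,[[109.4,214],[93,214]],z).round()[:,:2].tolist(), "machine face px",proj(c,[[575,336,z]]).round())
# check net in side view
s=robot.camera("side");cv2.imwrite("pics/side1.png",s["frame"][:,:,::-1])
print("side handle pred",proj(s,[[x,y,120]]),[d for d in robot.tip_of("side","tote_handle")][:1])
for n,P in(("blue",[578.3,251.3,42]),("amber",[583,94.7,42])): print(n,"side pred",proj(s,[P]))
h=cv2.cvtColor(s["frame"],cv2.COLOR_RGB2HSV);m=cv2.inRange(h,(5,200,200),(25,255,255));m[:285]=0;m[320:]=0;m[:,:265]=0;m[:,300:]=0
print("amber side mean px",np.argwhere(m).mean(0)[::-1],np.argwhere(m).min(0)[::-1])
```

```text
tote [ 5.38152960e+02 -2.10878439e+02  2.76212951e-01] 15.825836316102645 [-0.4 -2.3 -1.  -1.8  3.6  1.3 -2.1  2.5]
handle [[310.09171099 224.55888   ]] centre from hd [[ 535.84107945 -207.18929926  132.        ]]
40 guard edge right/left, mid [[564.0, 295.0], [563.0, 338.0]] machine face px [[ 94. 209.]]
80 guard edge right/left, mid [[558.0, 280.0], [557.0, 321.0]] machine face px [[ 88. 207.]]
120 guard edge right/left, mid [[552.0, 264.0], [551.0, 304.0]] machine face px [[ 81. 204.]]
160 guard edge right/left, mid [[546.0, 249.0], [545.0, 287.0]] machine face px [[ 73. 200.]]
200 guard edge right/left, mid [[540.0, 233.0], [539.0, 270.0]] machine face px [[ 65. 197.]]
240 guard edge right/left, mid [[534.0, 218.0], [533.0, 253.0]] machine face px [[ 56. 193.]]
275 guard edge right/left, mid [[528.0, 204.0], [527.0, 238.0]] machine face px [[ 48. 190.]]
side handle pred [[306.47547884 184.89479195]] [{'pixel': [304.5, 184.3], 'confidence': 0.67}]
blue side pred [[279.54450806 357.92405046]]
amber side pred [[282.35345287 296.02549771]]<stdin>:19: RuntimeWarning: Mean of empty slice.
  ret = um.true_divide(
Traceback (most recent call last):
ValueError: zero-size array to reduction operation minimum which has no identity
```

Fitted heights put the ledge at about z = 40–50, so it lies below the gripper body. I'll raise above the machine, then go over to the blue block.

```bash
cat >> h.py <<'E'
def go(x,y,z,ang):
    """numbers for a row that takes the tool (pointing down) to x,y,z with tool y at ang deg"""
    s=robot.read_state();R=np.array(s["tool_rot"])
    from scipy.spatial.transform import Rotation as Q
    d=R.T@(np.array([x,y,z])-s["tcp_pos"])/500
    a=np.radians(ang);T=np.array([[-np.sin(a),np.cos(a),0],[np.cos(a),np.sin(a),0],[0,0,-1]])
    T[:,0]=np.cross(T[:,1],T[:,2])
    print("row",np.r_[d,Q.from_matrix(R.T@T).as_rotvec()/(np.pi/2)].round(4),"tcp",np.round(s["tcp_pos"],1),"w",round(s["width"],3),"g",round(s["grasp_force"],1),"F",np.round(s["contact_force"],1),"t",round(s["t"],2))
E
python3 -m inch '[0,0,-0.26,0,0,0,0, 0,0,-0.26,0,0,0,0, 0,0,-0.26,0,0,0,0, -0.889,-0.415,-0.26,0,0,0.738,0, -0.889,-0.415,-0.26,0,0,0.738,0, -0.889,-0.415,-0.26,0,0,0.738,0, -0.889,-0.415,-0.26,0,0,0.738,0, -0.889,-0.415,-0.26,0,0,0.738,0]' 30
python3 -c "
from h import *
go(578,243,350,1.6)"
```

```text
t: 1.95
tcp_pos: [457.8, 371.8, 352.2]
tool_rot: [[-0.24, 0.971, -0.0], [0.971, 0.24, -0.0], [0.0, -0.0, -1.0]]
contact_force: [1.4, 0.9, -0.6]
width: 1.0
grasp_force: 0.0
row [-3.078e-01  1.715e-01  4.300e-03 -2.000e-04  0.000e+00  1.365e-01] tcp [457.8 371.8 352.2] w 1.0 g 0.0 F [ 1.4  0.9 -0.6] t 1.95
```

```bash
python3 -m inch '[-0.308,0.1715,0.0,0,0,0.1365,0, -0.308,0.1715,0.0,0,0,0.1365,0, -0.308,0.1715,0.0,0,0,0.1365,0, -0.308,0.1715,0.2,0,0,0.1365,0, -0.308,0.1715,0.4,0,0,0.1365,0, -0.308,0.1715,0.5,0,0,0.1365,0, -0.308,0.1715,0.5,0,0,0.1365,0, -0.308,0.1715,0.5,0,0,0.1365,0]' >/dev/null
python3 - <<'E'
from h import *
go(578,243,15,1.6)
s=robot.camera("side");t=robot.camera("top")
cv2.imwrite("pics/hov.png",np.hstack([cv2.resize(s["frame"][180:420,180:380],(400,480)),cv2.resize(t["frame"][150:290,80:230],(400,480))])[:,:,::-1])
E
```

```text
row [-0.0013  0.0089  0.1654 -0.0054  0.003   0.004 ] tcp [574.2 243.9  97.7] w 1.004 g 0.0 F [-0.1 -0.5  0.3] t 2.95
```

View pics/hov.png

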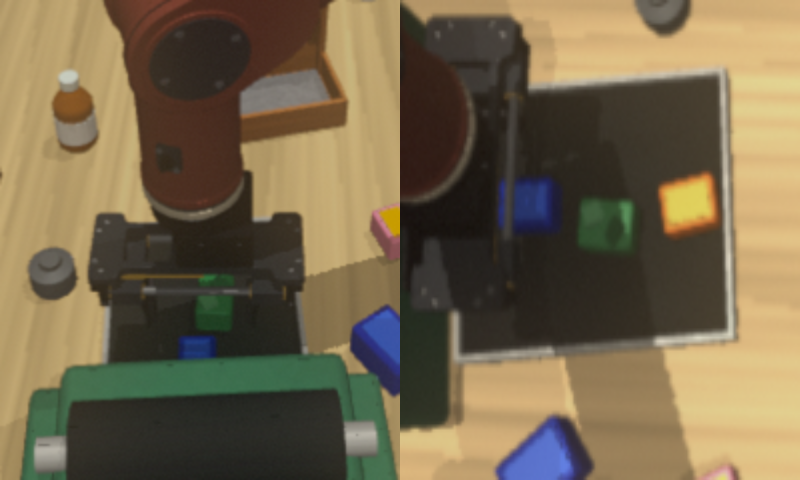

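The gripper straddles the blue block along x (block at about (197,345) in the left pane), with no contact. Next I go down and grip.

```bash
python3 -m inch '[0,0.009,0.05,-0.005,0.003,0.004,0, 0,0.009,0.1,-0.005,0.003,0.004,0, 0,0.009,0.15,-0.005,0.003,0.004,0, 0,0.009,0.164,-0.005,0.003,0.004,0, 0,0.009,0.164,-0.005,0.003,0.004,0, 0,0.009,0.164,-0.005,0.003,0.004,255, 0,0.009,0.164,-0.005,0.003,0.004,255, 0,0.009,0.164,-0.005,0.003,0.004,255]' 30
python3 -m inch '[0,0,0,0,0,0,255, 0,0,0,0,0,0,255, 0,0,0,0,0,0,255, 0,0,0,0,0,0,255]'
```

```text
t: 4.05
tcp_pos: [582.6, 245.7, 21.1]
tool_rot: [[-0.028, 1.0, 0.008], [1.0, 0.028, 0.005], [0.005, 0.008, -1.0]]
contact_force: [-0.6, 1.0, 0.0]
width: 0.743
grasp_force: 0.0
t: 4.55
tcp_pos: [582.1, 245.5, 20.5]
tool_rot: [[-0.028, 1.0, 0.007], [1.0, 0.028, 0.005], [0.005, 0.007, -1.0]]
contact_force: [-1.2, 0.6, 1.1]
width: 0.434
grasp_force: 29.8
```

```bash
python3 -m inch '[0,0,-0.1,0,0,0,255, 0,0,-0.2,0,0,0,255, 0,0,-0.3,0,0,0,255, 0,0,-0.35,0,0,0,255, 0,0,-0.35,0,0,0,255, 0,0,-0.35,0,0,0,255]'
python3 - <<'E'
from h import *
c=robot.camera("top");im=cv2.imread("pics/top0.png")
K=5;x0,y0=248,175
big=cv2.resize(im[y0:y0+110,x0:x0+120],None,fx=K,fy=K,interpolation=cv2.INTER_CUBIC)
for (x,y,t),col in(((537,-209,.25),(255,0,0)),((538,-211,.276),(0,0,255))):
    for z,a,b in((45,100,115),(132,100,11)):
        C=box(t,[x,y,z],(-a,-b,0),(a,b,0))[[0,2,6,4]] if 0 else box(t,[x,y,0],(-a,-b,z),(a,b,z))[[0,2,6,4]]
        p=((proj(c,C)-[x0,y0]+.5)*K).round().astype(int)
        cv2.polylines(big,[p.reshape(-1,1,2)],True,col,1)
cv2.imwrite("pics/tote.png",big)
E
```

```text
t: 5.3
tcp_pos: [580.3, 244.5, 194.1]
tool_rot: [[-0.028, 1.0, 0.006], [1.0, 0.028, 0.004], [0.004, 0.006, -1.0]]
contact_force: [-0.3, 0.0, -3.4]
width: 0.435
grasp_force: 29.8
```

View pics/tote.png

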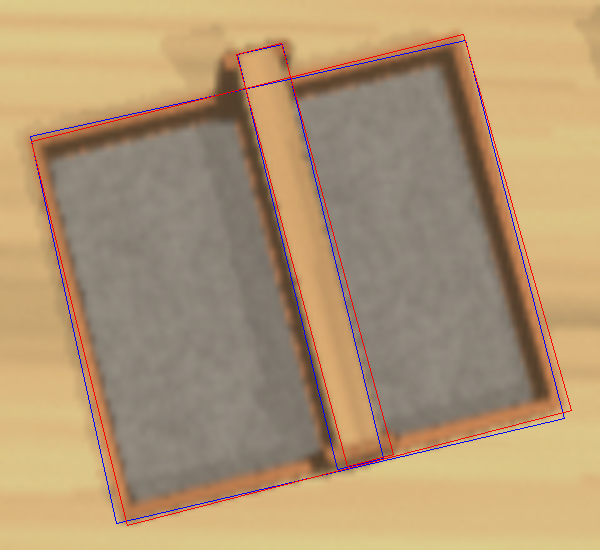

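Run:
```python
from h import *
go(522,-145,194,14)
```

```text
row [-0.7753 -0.138  -0.004   0.0038 -0.0018 -0.1378] tcp [580.2 244.4 193.7] w 0.433 g 29.8 F [-0.7 -1.5 -1.7] t 5.35
```

```bash
python3 -m inch '[-0.08,-0.014,0,0.004,-0.002,0,255, -0.18,-0.032,0,0.004,-0.002,-0.03,255, -0.3,-0.053,0,0.004,-0.002,-0.06,255, -0.42,-0.075,0,0.004,-0.002,-0.09,255, -0.54,-0.096,0,0.004,-0.002,-0.138,255, -0.65,-0.116,0,0.004,-0.002,-0.138,255, -0.74,-0.132,0,0.004,-0.002,-0.138,255, -0.775,-0.138,0,0.004,-0.002,-0.138,255]' >/dev/null
python3 -m inch '[0,0,0,0,0,0,255, 0,0,0,0,0,0,255]'
python3 - <<'E'
from h import *
go(522,-145,40,14)
E
```

```text
t: 6.6
tcp_pos: [522.7, -143.1, 192.4]
tool_rot: [[-0.243, 0.97, 0.001], [0.97, 0.243, 0.001], [0.001, 0.001, -1.0]]
contact_force: [-0.4, -0.1, -1.8]
width: 0.435
grasp_force: 29.8
row [-0.0036 -0.0026  0.3048  0.0006 -0.0007  0.001 ] tcp [ 522.7 -143.1  192.4] w 0.435 g 29.8 F [-0.4 -0.1 -1.8] t 6.6
```

```bash
python3 -m inch '[0,0,0.06,0,0,0,255, 0,0,0.14,0,0,0,255, 0,0,0.22,0,0,0,255, 0,0,0.29,0,0,0,255, 0,0,0.32,0,0,0,255, 0,0,0.335,0,0,0,255, 0,0,0.335,0,0,0,255, 0,0,0.335,0,0,0,255]'
```

```text
t: 7.6
tcp_pos: [523.9, -144.5, 26.8]
tool_rot: [[-0.242, 0.97, 0.004], [0.97, 0.242, 0.001], [0.0, 0.004, -1.0]]
contact_force: [0.0, 0.3, -1.0]
width: 0.438
grasp_force: 29.8
```

Expecting contact at about z = 18.5, I ease down in small steps.

```bash
python3 -m inch '[0,0,0.006,0,0,0,255, 0,0,0.01,0,0,0,255, 0,0,0.012,0,0,0,255, 0,0,0.012,0,0,0,255]'; python3 -m inch '[0,0,0.003,0,0,0,255, 0,0,0.004,0,0,0,255, 0,0,0.004,0,0,0,255]'
```

```text
t: 8.1
tcp_pos: [523.0, -144.4, 19.6]
tool_rot: [[-0.242, 0.97, 0.002], [0.97, 0.242, 0.001], [0.001, 0.002, -1.0]]
contact_force: [0.0, -0.3, -1.9]
width: 0.431
grasp_force: 29.8
t: 8.48
tcp_pos: [523.2, -144.5, 18.4]
tool_rot: [[-0.242, 0.97, 0.002], [0.97, 0.242, 0.001], [0.001, 0.002, -1.0]]
contact_force: [-4.6, 0.5, 9.0]
width: 0.435
grasp_force: 29.8
```

Contact as predicted (z = 18.4, +9 N). I release and rise.

```bash
python3 -m inch '[0,0,0,0,0,0,0, 0,0,0,0,0,0,0, 0,0,0,0,0,0,0, 0,0,0,0,0,0,0, 0,0,-0.04,0,0,0,0, 0,0,-0.14,0,0,0,0, 0,0,-0.26,0,0,0,0, 0,0,-0.36,0,0,0,0]'
python3 - <<'E'
from h import *
go(583,94,190,14)
E
```

```text
t: 9.48
tcp_pos: [522.8, -144.8, 199.9]
tool_rot: [[-0.242, 0.97, 0.003], [0.97, 0.242, 0.001], [0.0, 0.003, -1.0]]
contact_force: [1.0, 0.5, 0.6]
width: 0.997
grasp_force: 0.0
row [ 4.343e-01  2.322e-01  2.070e-02  2.000e-03 -1.000e-04 -1.000e-04] tcp [ 522.8 -144.8  199.9] w 0.997 g 0.0 F [1.  0.5 0.6] t 9.47
```

```bash
python3 -m inch '[0.08,0.042,0,0,0,0,0, 0.19,0.1,0,0,0,0,0, 0.3,0.16,0,0,0,0,0, 0.39,0.21,0,0,0,0,0, 0.434,0.232,0.05,0,0,0,0, 0.434,0.232,0.15,0,0,0,0, 0.434,0.232,0.2,0,0,0,0, 0.434,0.232,0.2,0,0,0,0]' >/dev/null
python3 - <<'E'
from h import *
t=robot.camera("top");s=robot.camera("side")
cv2.imwrite("pics/hov2.png",np.hstack([cv2.resize(s["frame"][180:420,180:380],(400,480)),cv2.resize(t["frame"][150:290,100:380],(400,480//2*1),interpolation=cv2.INTER_CUBIC).repeat(2,0)])[:,:,::-1])
go(583,94,18,14)
E
```

```text
row [ 0.000e+00 -1.400e-03  1.619e-01  1.800e-03 -2.000e-04 -1.000e-04] tcp [583.5  94.1  99. ] w 1.005 g 0.0 F [-0.4  0.5 -0.3] t 10.57
```

View pics/hov2.png

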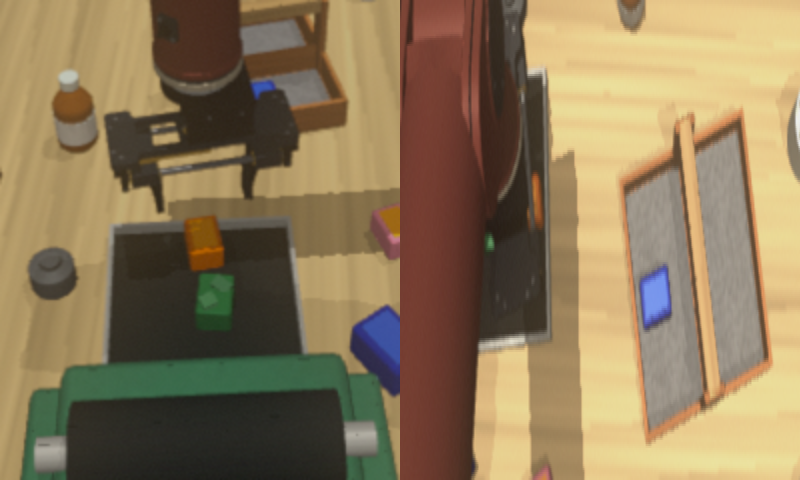

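The blue block stands in the tote's left compartment (about (655,297) in the right pane), and the fingers straddle the amber (205,243 left pane).

```bash
python3 -m inch '[0,0,0.05,0,0,0,0, 0,0,0.1,0,0,0,0, 0,0,0.15,0,0,0,0, 0,0,0.162,0,0,0,0, 0,0,0.162,0,0,0,0, 0,0,0.162,0,0,0,255, 0,0,0.162,0,0,0,255, 0,0,0.162,0,0,0,255]' 30
python3 -m inch '[0,0,0,0,0,0,255, 0,0,0,0,0,0,255, 0,0,0,0,0,0,255, 0,0,0,0,0,0,255]'
```

```text
t: 11.58
tcp_pos: [583.3, 94.4, 17.5]
tool_rot: [[-0.242, 0.97, 0.003], [0.97, 0.242, 0.001], [0.001, 0.003, -1.0]]
contact_force: [1.4, -0.2, 0.2]
width: 0.742
grasp_force: 0.0
t: 12.08
tcp_pos: [583.2, 94.3, 17.0]
tool_rot: [[-0.242, 0.97, 0.002], [0.97, 0.242, 0.001], [0.0, 0.002, -1.0]]
contact_force: [0.1, 0.7, -0.1]
width: 0.434
grasp_force: 30.0
```

```bash
python3 -m inch '[0,0,-0.1,0,0,0,255, 0,0,-0.2,0,0,0,255, 0,0,-0.3,0,0,0,255, 0,0,-0.38,0,0,0,255, 0,0,-0.38,0,0,0,255, 0,0,-0.38,0,0,0,255]'
python3 - <<'E'
from h import *
go(555,-277,205,14)
E
```

```text
t: 12.82
tcp_pos: [582.0, 94.0, 205.8]
tool_rot: [[-0.242, 0.97, 0.0], [0.97, 0.242, 0.001], [0.001, 0.0, -1.0]]
contact_force: [-0.6, 0.1, -2.3]
width: 0.435
grasp_force: 30.0
row [-7.069e-01 -2.322e-01  1.200e-03  3.000e-04 -3.000e-04  2.000e-04] tcp [582.   94.  205.8] w 0.435 g 30.0 F [-0.6  0.1 -2.3] t 12.82
```

```bash
python3 -m inch '[-0.07,-0.023,0,0,0,0,255, -0.16,-0.053,0,0,0,0,255, -0.27,-0.089,0,0,0,0,255, -0.38,-0.125,0,0,0,0,255, -0.49,-0.161,0,0,0,0,255, -0.6,-0.197,0,0,0,0,255, -0.68,-0.223,0,0,0,0,255, -0.707,-0.232,0,0,0,0,255]' >/dev/null
python3 -m inch '[0,0,0,0,0,0,255, 0,0,0,0,0,0,255]' >/dev/null
python3 - <<'E'
from h import *
go(555,-277,25,14)
E
```

```text
row [-0.0041 -0.0038  0.3616  0.0009 -0.0012  0.0015] tcp [ 556.2 -274.9  205.8] w 0.431 g 30.0 F [ 0.1  0.5 -1.9] t 14.07
```

```bash
python3 -m inch '[-0.003,0,0.06,0,0,0,255, -0.003,0,0.15,0,0,0,255, -0.003,0,0.24,0,0,0,255, -0.003,0,0.31,0,0,0,255, -0.003,0,0.345,0,0,0,255, -0.003,0,0.364,0,0,0,255, -0.003,0,0.364,0,0,0,255, -0.003,0,0.364,0,0,0,255]'
python3 -m inch '[0,0,0.006,0,0,0,255, 0,0,0.01,0,0,0,255, 0,0,0.01,0,0,0,255]'
```

```text
t: 15.08
tcp_pos: [557.3, -278.6, 25.9]
tool_rot: [[-0.242, 0.97, 0.004], [0.97, 0.242, 0.0], [-0.0, 0.004, -1.0]]
contact_force: [1.0, 0.8, -2.4]
width: 0.431
grasp_force: 30.0
t: 15.45
tcp_pos: [556.4, -278.2, 19.5]
tool_rot: [[-0.242, 0.97, 0.002], [0.97, 0.242, 0.001], [0.001, 0.002, -1.0]]
contact_force: [-0.7, 0.6, -2.9]
width: 0.435
grasp_force: 30.0
```

```bash
python3 -m inch '[0,0,0.004,0,0,0,255, 0,0,0.007,0,0,0,255, 0,0,0.007,0,0,0,255]'; python3 -m inch '[0,0,0.002,0,0,0,255, 0,0,0.003,0,0,0,255, 0,0,0.003,0,0,0,255]'
```

```text
t: 15.82
tcp_pos: [556.4, -278.2, 15.9]
tool_rot: [[-0.242, 0.97, 0.002], [0.97, 0.242, 0.001], [0.001, 0.002, -1.0]]
contact_force: [-0.5, -0.6, -1.7]
width: 0.438
grasp_force: 30.0
t: 16.2
tcp_pos: [556.6, -278.3, 15.0]
tool_rot: [[-0.242, 0.97, 0.002], [0.97, 0.242, 0.001], [0.001, 0.002, -1.0]]
contact_force: [-2.6, 1.8, 4.5]
width: 0.438
grasp_force: 30.0
```

Contact at z = 15. I release, rise, and then move clear for a look.

```bash
python3 -m inch '[0,0,0,0,0,0,0, 0,0,0,0,0,0,0, 0,0,0,0,0,0,0, 0,0,0,0,0,0,0, 0,0,-0.04,0,0,0,0, 0,0,-0.14,0,0,0,0, 0,0,-0.26,0,0,0,0, 0,0,-0.38,0,0,0,0]'
python3 -m inch '[0.06,0.03,-0.05,0,0,0.1,0, 0.17,0.03,-0.1,0,0,0.2,0, 0.28,0.03,-0.1,0,0,0.3,0, 0.39,0.03,-0.1,0,0,0.4,0, 0.5,0.03,-0.1,0,0,0.5,0, 0.6,0.03,-0.1,0,0,0.6,0, 0.6,0.03,-0.1,0,0,0.7,0, 0.6,0.03,-0.1,0,0,0.7,0]'
python3 - <<'E'
from h import *
t=robot.camera("top");s=robot.camera("side")
K=5;x0,y0=248,175
big=cv2.resize(t["frame"][y0:y0+110,x0:x0+120,::-1],None,fx=K,fy=K,interpolation=cv2.INTER_CUBIC)
x,y,a0=538,-209,.245
for z,a,b in((45,100,115),(132,100,11)):
    p=((proj(t,box(a0,[x,y,0],(-a,-b,z),(a,b,z))[[0,2,6,4]])-[x0,y0]+.5)*K).round().astype(int)
    cv2.polylines(big,[p.reshape(-1,1,2)],True,(255,0,0),1)
cv2.imwrite("pics/tote2.png",big)
print(proj(s,[[x,y,120]]),[d for d in robot.tip_of("side","tote_handle")][:1],robot.tip_of("top","tote_handle")[:1],proj(t,[[x,y,120]]))
E
```

```text
t: 17.2
tcp_pos: [555.8, -278.7, 208.0]
tool_rot: [[-0.242, 0.97, 0.003], [0.97, 0.242, 0.001], [-0.0, 0.003, -1.0]]
contact_force: [1.9, 0.2, 0.0]
width: 1.0
grasp_force: 0.0
t: 18.2
tcp_pos: [497.9, 16.6, 255.9]
tool_rot: [[0.753, 0.658, 0.003], [0.658, -0.753, 0.002], [0.004, 0.001, -1.0]]
contact_force: [0.1, -0.7, 0.1]
width: 1.004
grasp_force: 0.0
[[306.51356203 185.34189912]] [{'pixel': [303.7, 183.1], 'confidence': 0.78}] [{'pixel': [305.7, 222.0], 'confidence': 0.69}] [[308.86338363 225.3025063 ]]
```

View pics/tote2.png

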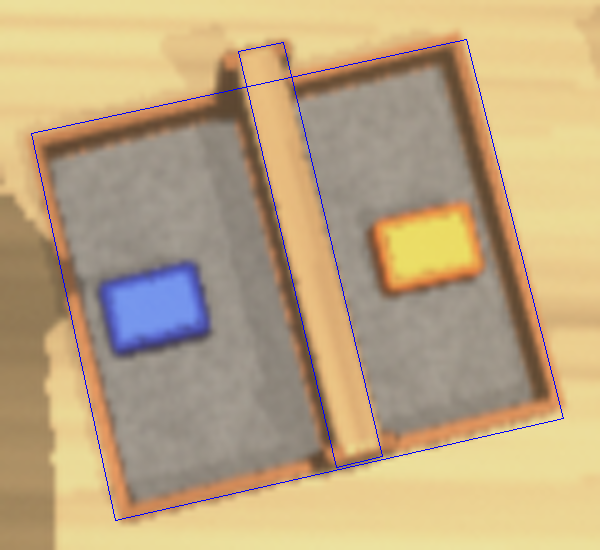

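Both blocks stand flat, one either side of the handle (blue at (155,308), amber at (428,250) in the crop). The bar lies about 2 mm left of my model, so I take the handle at (540,-207).

Run:
```python
from h import *
go(540,-207,220,-76)
```

```text
row [-2.287e-01  3.894e-01  7.010e-02  2.000e-04 -1.600e-03  3.009e-01] tcp [498.2  14.9 255.2] w 1.002 g 0.0 F [0.3 0.3 0.4] t 18.4
```

```bash
python3 -m inch '[-0.04,0.07,0,0,-0.001,0.08,0, -0.1,0.17,0,0,-0.001,0.16,0, -0.16,0.27,0,0,-0.001,0.24,0, -0.21,0.36,0.03,0,-0.001,0.301,0, -0.229,0.389,0.07,0,-0.001,0.301,0, -0.229,0.389,0.07,0,-0.001,0.301,0, -0.229,0.389,0.07,0,-0.001,0.301,0, -0.229,0.389,0.07,0,-0.001,0.301,0]'
python3 - <<'E'
from h import *
go(540,-207,101,-76)
E
```

```text
t: 19.4
tcp_pos: [539.8, -204.6, 220.5]
tool_rot: [[0.97, 0.243, 0.002], [0.243, -0.97, 0.001], [0.002, -0.0, -1.0]]
contact_force: [-0.0, 0.2, -0.3]
width: 0.998
grasp_force: 0.0
row [-1.20e-03  4.70e-03  2.39e-01 -2.00e-04 -1.20e-03  5.00e-04] tcp [ 539.8 -204.6  220.5] w 0.998 g 0.0 F [-0.   0.2 -0.3] t 19.4
```

```bash
python3 -m inch '[0,0.004,0.06,0,0,0,0, 0,0.004,0.14,0,0,0,0, 0,0.004,0.2,0,0,0,0, 0,0.004,0.235,0,0,0,0, 0,0.004,0.239,0,0,0,0, 0,0.004,0.239,0,0,0,0, 0,0.004,0.239,0,0,0,120, 0,0.004,0.239,0,0,0,170]' 50
python3 -m inch '[0,0,0,0,0,0,255, 0,0,0,0,0,0,255, 0,0,0,0,0,0,255, 0,0,0,0,0,0,255, 0,0,0,0,0,0,255, 0,0,0,0,0,0,255, 0,0,0,0,0,0,255]' 50
```

```text
t: 20.4
tcp_pos: [540.2, -207.7, 100.9]
tool_rot: [[0.971, 0.241, 0.002], [0.241, -0.971, 0.0], [0.002, 0.0, -1.0]]
contact_force: [0.5, 0.3, -0.1]
width: 0.853
grasp_force: 0.0
t: 21.28
tcp_pos: [539.9, -207.9, 100.2]
tool_rot: [[0.971, 0.241, 0.001], [0.241, -0.971, -0.0], [0.001, 0.0, -1.0]]
contact_force: [0.7, -2.2, -1.7]
width: 0.247
grasp_force: 49.8
```

Bar gripped (21.5 mm, 50 N). I raise the grip to 60 N and lift gently, about 20 mm first.

```bash
python3 -m inch '[0,0,-0.005,0,0,0,255, 0,0,-0.01,0,0,0,255, 0,0,-0.02,0,0,0,255, 0,0,-0.03,0,0,0,255, 0,0,-0.04,0,0,0,255, 0,0,-0.04,0,0,0,255]' 60
python3 -c "
from h import *
s=robot.read_state();print(s['contact_force'],s['moment'])"
```

```text
t: 22.02
tcp_pos: [540.2, -207.6, 120.7]
tool_rot: [[0.971, 0.241, 0.002], [0.241, -0.971, 0.0], [0.002, 0.0, -1.0]]
contact_force: [-0.0, -0.6, -7.0]
width: 0.248
grasp_force: 59.7
[-0.04873172 -0.60922045 -6.95237412] [-0.02315307  0.18264942 -0.01052526]
```

```bash
python3 -m inch '[0,0,-0.015,0,0,0,255, 0,0,-0.045,0,0,0,255, 0,0,-0.08,0,0,0,255, 0,0,-0.115,0,0,0,255, 0,0,-0.145,0,0,0,255, 0,0,-0.16,0,0,0,255, 0,0,-0.163,0,0,0,255, 0,0,-0.163,0,0,0,255]'
python3 -m inch '[0,0,0,0,0,0,255, 0,0,0,0,0,0,255, 0,0,0,0,0,0,255, 0,0,0,0,0,0,255]'
python3 - <<'E'
from h import *
s=robot.camera("side");f=s["frame"][60:300,180:440]
print(robot.read_state()["moment"])
cv2.imwrite("pics/end.png",cv2.resize(f,None,fx=2.5,fy=2.5,interpolation=cv2.INTER_CUBIC)[:,:,::-1])
E
```

```text
t: 23.02
tcp_pos: [539.5, -207.4, 201.2]
tool_rot: [[0.971, 0.241, -0.0], [0.241, -0.971, 0.0], [-0.0, -0.0, -1.0]]
contact_force: [-1.0, 0.2, -7.7]
width: 0.247
grasp_force: 59.7
t: 23.52
tcp_pos: [539.7, -207.6, 201.6]
tool_rot: [[0.971, 0.241, 0.0], [0.241, -0.971, 0.0], [0.0, -0.0, -1.0]]
contact_force: [0.5, 0.2, -7.3]
width: 0.246
grasp_force: 59.7
[ 0.01420032  0.18550861 -0.01142832]
```

View pics/end.png

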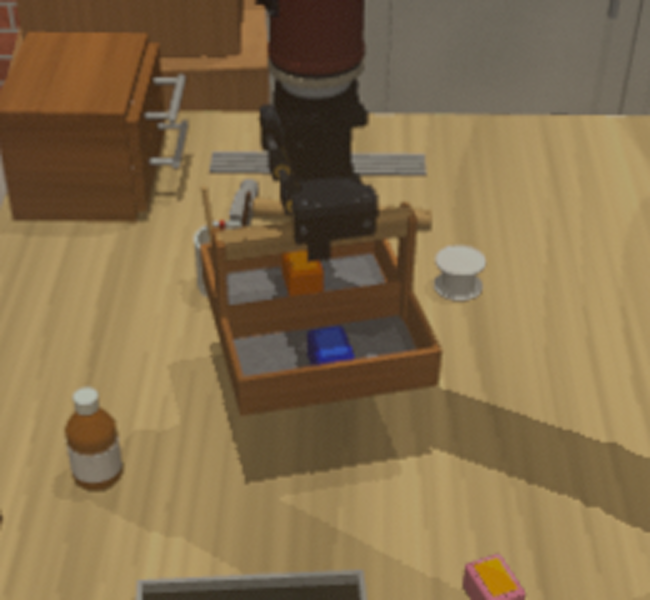

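The tote hangs clear with both blocks in it: blue at (330,345), amber at (303,272). I check the level against the predicted front-edge corners (about (235,372)–(438,350) for the rim).

Run:
```python
from h import *
s=robot.camera("side")
for tilt in(0,.03,-.03):   # about own y
    P=np.array([[x,115,z] for x in(100,-100) for z in(45,0)],float)
    P[:,2]-=120;c,q=np.cos(tilt),np.sin(tilt);P=P@np.array([[c,0,q],[0,1,0],[-q,0,c]]).T
    a=.243;P=P@np.array([[np.cos(a),-np.sin(a),0],[np.sin(a),np.cos(a),0],[0,0,1]]).T+[540,-207,221.5]
    print(tilt,((proj(s,P)-[180,60])*2.5).round().tolist())
go(540,-207,201,-76)
```

```text
0 [[236.0, 380.0], [238.0, 415.0], [441.0, 351.0], [438.0, 386.0]]
0.03 [[239.0, 382.0], [242.0, 416.0], [444.0, 349.0], [442.0, 384.0]]
-0.03 [[234.0, 378.0], [234.0, 413.0], [439.0, 354.0], [434.0, 389.0]]
row [ 0.0007 -0.0011  0.0013 -0.0001 -0.0004 -0.0009] tcp [ 539.8 -207.6  201.7] w 0.248 g 59.7 F [ 0.4 -0.3 -7.7] t 23.62
```

```bash
python3 -c "
from cell import robot
print(robot.close_job())"
```

```text
the job is handed in; nothing more can be done
None
```

I handed the job in at about 24 s with the arm holding the tote about 10 cm above the bench, level to within about 2°; the blue and amber blocks are in it, one on each side of the handle, and I left the green block in the catch tray.

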